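# Push the row of jars home and bolt the lane

## Task

Push the row of four amber jars, all together as one row, along the lane until the first jar is up against the blue end stop and no gaps are left. Then push the red pin away from you until the bolt is fully across the lane behind the last jar. Only push: do not pick up or tip any jar, do not break up the row, and leave everything else on the bench where it is.

Things in the scene. Friction and masses are not known exactly. Their poses are not given: they have to be found in the camera images.
- lane: Fixed aluminium jar lane: base 76 mm wide (x), 340 mm long (y), floor 8 mm above the table; two steel side lips 50 mm apart inside, tops 20 mm above the table. Origin: on the table, midway between the lips. +y runs along the lane to its open end (lips end 174 mm from the origin), -y to the end stop, z up; -x is the robot's side.
- stop (a point): Centre of the end stop's face at the lane floor, 8 mm above the table, 150 mm from the lane's origin along its -y. The stop is a blue block across the lane, its top 50 mm above the table.
- housing (a point): Centre of the grey bolt housing's underside, fixed beside the lane on its -x side, at lane x = -88 mm, y = 46 mm; 100 mm (lane x) by 44 mm (lane y), 36 mm high, its slot and the bolt running along lane x.
- bolt_pin (a point): Middle of the upright red pin (12 mm diameter) fixed on the steel cross bolt; this point is 55 mm above the table, the pin's top 75 mm, the top of the bolt bar 34 mm. With the bolt fully back the pin stands at lane x = -85 mm, y = 46 mm, fully across at x = -20 mm.
- bolt (a joint): Slide of the cross bolt, m: 0 = fully back, 0.065 = fully across the lane (hard stop). Grows as the pin is pushed along lane +x, away from the robot; stays where left, drags with about 1.5 N. The bar is 12 mm wide, 22 to 34 mm above the table; fully back its front end is 40 mm short of the lane's centre line, fully across 25 mm past it and 6 mm behind the last jar of a row that is home.
- jar_blue: Amber round jar with a blue lid, 46 mm diameter, 55 mm tall (glass 40 mm, lid above a little narrower), 60 to 130 g, loose, standing in the lane. Origin: centre of its underside, z up. The four jars stand in one touching row along the lane, in any order of lid colours, some 50 to 110 mm short of the stop.
- jar_red: Amber round jar with a red lid, 46 mm diameter, 55 mm tall (glass 40 mm, lid above a little narrower), 60 to 130 g, loose, standing in the lane. Origin: centre of its underside, z up. The four jars stand in one touching row along the lane, in any order of lid colours, some 50 to 110 mm short of the stop.
- jar_white: Amber round jar with a white lid, 46 mm diameter, 55 mm tall (glass 40 mm, lid above a little narrower), 60 to 130 g, loose, standing in the lane. Origin: centre of its underside, z up. The four jars stand in one touching row along the lane, in any order of lid colours, some 50 to 110 mm short of the stop.
- jar_black: Amber round jar with a black lid, 46 mm diameter, 55 mm tall (glass 40 mm, lid above a little narrower), 60 to 130 g, loose, standing in the lane. Origin: centre of its underside, z up. The four jars stand in one touching row along the lane, in any order of lid colours, some 50 to 110 mm short of the stop.
- amber_bottle: Bystander, loose, to be left alone: small amber bottle, black cap, 42 mm diameter, 90 mm tall; it stands about 115 to 145 mm from the lane's centre line. Origin: centre of its underside.
- blue_cap_bottle: Bystander, loose, to be left alone: white bottle, blue cap, 52 mm diameter, 100 mm tall; it stands about 115 to 145 mm from the lane's centre line. Origin: centre of its underside.
- beaker: Bystander, loose, to be left alone: open glass beaker, 56 mm diameter, 75 mm tall; it stands about 115 to 145 mm from the lane's centre line. Origin: centre of its underside.
- green_tub: Bystander, loose, to be left alone: white tub, green lid, 60 mm diameter, 60 mm tall; it stands about 115 to 145 mm from the lane's centre line. Origin: centre of its underside.
- flask: Bystander, loose, to be left alone: glass conical flask, 60 mm diameter at its foot, 88 mm tall; it stands about 115 to 145 mm from the lane's centre line. Origin: centre of its underside.
- spatula: Bystander, loose, to be left alone: spatula lying on the table to the robot's right. Origin: on the tool.
- red_cap_bottle: Bystander, loose, to be left alone: white bottle, red cap, 64 mm diameter, 130 mm tall, to the robot's left. Origin: centre of its underside.

How it is judged:
By the outcome, as a careful person would: the job done as asked, in the order asked, and still so for the second after the job is handed in, with the robot touching nothing.
It also fails if it takes over 42 s, if anything falls off the work surface, if the arm or the gripper's body presses on something with over 40 N, if the wrist force passes 120 N, or if a joint passes its speed limit or range.

## Robot

A 6-joint arm with a two-finger parallel gripper is mounted at the origin on the work surface. World frame = base frame: x ahead of the robot, y to its left, z up, the work surface at z = 0. Lengths are in m, angles in rad, forces in N, time in s.
With the tool pointing down it reaches from about 0.25 to 0.8 m from the base axis. Payload 8.5 kg.
Tool frame: the origin (TCP) lies between the finger pads; the fingertips stand manip.tip_extent ahead of it and the grasp point (between the pads) lies 3 mm ahead of it (manip.tip_extent is the distance from the TCP to the fingertips, in m); z points along the fingers, y is the line along which they close (so a half turn about z gives the same grasp; the last joint's range is limited). The gripper opens to 85 mm and grips with 20 to 120 N. Pads are 22 mm wide; open, the fingers measure 114 mm over their backs; the gripper's body (76 mm by 85 mm) begins 54 mm behind the grasp point. The pads swing forward as they close: fully open they stand 13 mm farther back than shut.
Start: joints at [-1.28, 0.238, -0.013, 1.319, 0, 1.571], TCP at [0.151, -0.503, 0.253] pointing down, gripper open.
Joint ranges: [-2.66, 2.66], [-1.03, 1.9], [-1.14, 1.46], [-1.82, 2.27], [-1.45, 1.34], [-3.14, 3.14]. Speed limits (rad/s): [2.22, 2.22, 2.79, 3.14, 3.14, 3.14].

## Interface

Orientations are given as a rotation vector (axis times angle).
In Python, from station import monitor, get_image, manip, cut_out, mark_of gives the robot as it stands.
- The arm moves only by the tool jog_arm, never from a script. Its argument "rows" is a list of rows, each an object of numbers: "x", "y", "z": the shift along the world's x, y, z in cm; "turn": the turn about the world's z in rad. A call has 1 to 5 rows; each row is the pose to reach, as a shift and turn from the pose commanded when the call began; what a row does not reach only later rows make up. A row lasts 1/8 s, in which the tool goes at most 62.5 mm and 10.7 degrees, less where a joint would pass 70% of its speed; a pose out of reach is approached as far as the arm can. A call with a gripper value outside its range is refused whole. "jaw" is the closure in counts, from 0 (fully open) to 255 (shut), set as the call begins (left out, the last holds). The fingers move at their own pace and stop on an object; "squeeze" is the grip in N (left out, the last holds). Time passes only in rows, so rows that repeat a pose let the fingers close. It gives the time, the measured TCP pose, the force, the opening and the grip force at its end, in the units of the state.
- monitor.state(): the state, without advancing time (a new reading comes with each control period).
- get_image(name): name is "side" or "top" or "wrist"; returns a dict with "image" (420x560x3 uint8, red, green, blue), "fx", "fy", "cx", "cy" (pixels), "cam_to_world" (4x4, takes a point from camera to world coordinates); the wrist camera has in their place "mount" (4x4, takes a point from camera to tool coordinates, whose origin is the TCP and whose axes are the flange's). Camera axes: x right, y up, looking along -z (the intrinsics and any distortion apply to the point x, -y, -z); pixel columns grow to the right and rows downward; lengths in m; the calibration is good to about 2 mm. A picture is of the moment at which its call begins: read the wrist's pose just before it. There is no depth.
- manip.hand_in(): hands the job in; it is judged then, once.
Trained networks look in a picture, given as the dict that the camera call returned (one of the last four; its "shot" number tells which), for a name from the list of things; names that differ only in an ending like _2 or _b are one class to them, and where a whole thing is asked for, a point or a joint stands for the part that bears it (a point fixed in the world has none). Each returns a list of dicts, best first, with "conf" (0 to 1); they miss things now and then, are a little off and sometimes report something else, mostly with a low value. They report only what shows in the picture. A call takes as long as a camera call.
- cut_out(picture, thing): "mask" (420x560 bool, what is visible of it).
- mark_of(picture, thing): "location" ([x, y, z] in m, in world coordinates, good to about 4 mm: a listed point, or the origin of a listed thing).
The state is a dict: "time_s": time; "joint_pos": joint angles; "qvel": joint speeds; "joint_torque": joint torques, N m; "tcp_pos": TCP position; "tcp_rot": TCP orientation; "ft_force": force on the tool from outside, world axes, zero at the start; "moment": the same for the moment, N m; "grip_width": finger opening in m; "grasp_force": force on a finger pad.
Only numpy, scipy, OpenCV 4.12 (cv2) and the standard library are available. Lean on these libraries where they do the work, as an engineer would, in place of code of your own. Each camera call takes 0.05 s, during which the arm holds its last target. There are 200 camera calls.

## Working session

There is one attempt and no reset: what is moved stays moved. The work goes in short steps, Python scripts to look and compute and a tool call to move; the robot and the scene stay as the last step left them, time stands still between calls to the robot, and variables do not carry over. Pictures are saved under pics/ and viewed, at most 10 in all, crops included, and the job is handed in when it is done.

Besides the shell and the picture viewer there is one more tool, called after "Call:" in YAML: its name, and indented under it one key for each argument. jog_arm: Moves the arm, as the interface text tells. Its arguments: {"type":"object","properties":{"rows":{"type":"array","items":{"type":"object","properties":{"x":{"type":"number"},"y":{"type":"number"},"z":{"type":"number"},"turn":{"type":"number"}}}},"jaw":{"type":"number"},"squeeze":{"type":"number"}},"required":["rows"]}

```bash
mkdir -p pics; python3 - <<'E'
from station import monitor,get_image,manip,cut_out,mark_of
import cv2,numpy as np
s=monitor.state();print(s['time_s'],s['tcp_pos'],s['tcp_rot'],s['grip_width'],manip.tip_extent)
for n in ['top','side']:
    p=get_image(n);cv2.imwrite(f'pics/{n}0.png',p['image'][:,:,::-1])
    print(n,np.round(p['cam_to_world'],3).tolist(),p['fx'],p['cx'],p['cy'])
    for t in ['lane','stop','housing','bolt_pin','jar_blue','jar_red','jar_white','jar_black','amber_bottle','blue_cap_bottle','beaker','green_tub','flask','spatula','red_cap_bottle']:
        r=mark_of(p,t)
        print(t,[(np.round(q['location'],3).tolist(),round(q['conf'],2)) for q in r[:2]])
E
```

```text
0.0 [ 0.15041275 -0.50257049  0.25267299] [-3.10699536e+00 -4.54977542e-01  3.35948249e-04] 0.08566797153016677 0.022
top [[0.016, 0.983, -0.185, 0.383], [-1.0, 0.019, 0.011, 0.043], [0.014, 0.184, 0.983, 1.135], [0.0, 0.0, 0.0, 1.0]] 412.16810497692455 281.15179518372 210.8392319001637
lane [([0.573, 0.027, 0.001], 0.85)]
stop [([0.605, -0.117, 0.003], 0.7), ([0.704, -0.019, -0.0], 0.21)]
housing [([0.478, 0.056, -0.0], 0.96), ([0.59, -0.024, 0.011], 0.38)]
bolt_pin [([0.489, 0.055, 0.056], 0.57)]
jar_blue [([0.56, 0.111, 0.007], 0.78), ([0.464, -0.071, -0.001], 0.58)]
jar_red [([0.581, 0.022, 0.01], 0.64)]
jar_white [([0.573, 0.065, 0.009], 0.79)]
jar_black [([0.481, 0.056, 0.001], 0.59), ([0.587, -0.022, 0.013], 0.52)]
amber_bottle [([0.691, 0.091, -0.0], 0.61), ([0.578, 0.028, 0.002], 0.46)]
blue_cap_bottle [([0.463, -0.07, -0.0], 0.89)]
beaker [([0.707, -0.016, -0.001], 0.71)]
green_tub [([0.661, 0.187, -0.001], 0.88)]
flask [([0.424, 0.175, 0.006], 0.56)]
spatula [([0.487, -0.389, -0.001], 0.57)]
red_cap_bottle [([0.361, 0.435, 0.002], 0.58)]
side [[-0.948, 0.236, -0.211, 0.306
[... 198 characters left out ...]
009], 0.72)]
stop [([0.606, -0.117, 0.007], 0.97)]
housing [([0.487, 0.056, 0.003], 0.91), ([0.591, -0.022, 0.005], 0.19)]
bolt_pin [([0.491, 0.059, 0.055], 0.67)]
jar_blue [([0.56, 0.114, 0.006], 0.84)]
jar_red [([0.583, 0.022, 0.009], 0.47)]
jar_white [([0.569, 0.064, 0.01], 0.47)]
jar_black [([0.462, -0.071, -0.0], 0.65), ([0.592, -0.022, 0.005], 0.62)]
amber_bottle [([0.692, 0.085, -0.002], 0.83), ([0.707, -0.018, 0.001], 0.59)]
blue_cap_bottle [([0.464, -0.071, -0.001], 0.97), ([0.708, -0.017, 0.003], 0.65)]
beaker [([0.707, -0.015, 0.001], 0.86)]
green_tub []
flask []
spatula [([0.485, -0.388, -0.0], 0.86), ([0.594, -0.025, 0.005], 0.23)]
red_cap_bottle [([0.362, 0.438, -0.001], 0.68)]
```

View pics/top0.png

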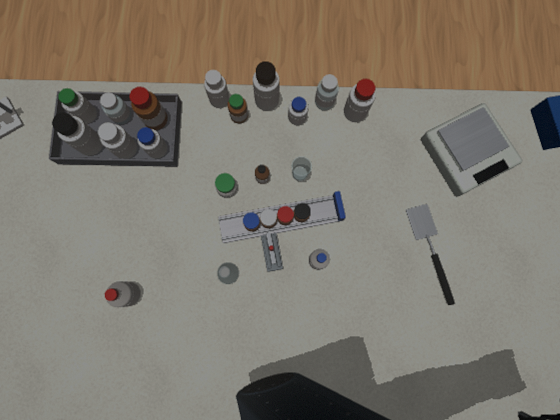

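View pics/side0.png

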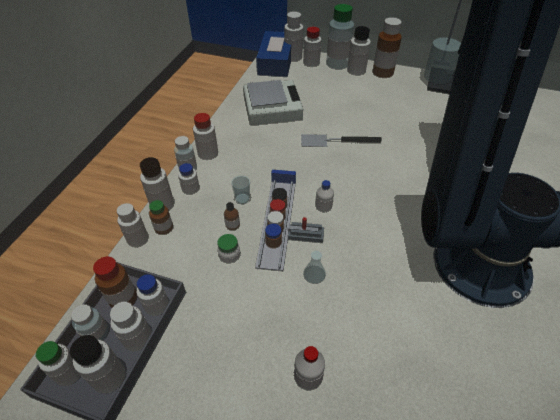

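The top view shows the row in the lane from blue (252,222) to black (302,212), with the stop at (340,206). The pin is at (271,247), and the flask and green tub stand either side of the open end. The lane yaw is about 0.205 rad, and the push is about 74 mm.

Call:
jog_arm:
  rows:
    - {"x":3,"y":5.1,"turn":0.18}
    - {"x":6,"y":10.2,"turn":0.36}
    - {"x":9,"y":15.3,"turn":0.54}
    - {"x":12,"y":20.4,"turn":0.72}
    - {"x":15,"y":25.5,"turn":0.9}
  jaw: 255

```text
validation failed for argument at $.ro...
```

Call:
jog_arm:
  rows:
    - {"x":3,"y":5.1,"turn":0.18}
    - {"x":6,"y":10.2,"turn":0.36}
    - {"x":9,"y":15.3,"turn":0.54}
    - {"x":12,"y":20.4,"turn":0.585}
    - {"x":15,"y":25.5,"turn":0.585}

```text
validation failed for argument at $.ro...
```

Call:
jog_arm:
  rows:
    - {"x":3,"y":5.1}
    - {"x":6,"y":10.2}
    - {"x":9.4,"y":16.9}
    - {"x":9.4,"y":16.9,"z":-4}
    - {"x":9.4,"y":16.9,"z":-4}

```text
validation failed for argument at $.ro...
```

```bash
cat > h.py <<'E'
from station import monitor,get_image,manip,cut_out,mark_of
import cv2,numpy as np
from scipy.spatial.transform import Rotation as R
O=np.array([.5745,.029]);TH=.205
def lane(p,O=O,th=TH):
    d=np.array(p)[:2]-O;return np.round([d@[np.cos(th),np.sin(th)],d@[-np.sin(th),np.cos(th)]],4)
def st():
    s=monitor.state();print(s['time_s'],np.round(s['tcp_pos'],4),'lane',lane(s['tcp_pos']),R.from_rotvec(s['tcp_rot']).as_matrix().round(3).tolist(),s['ft_force'].round(1),s['grip_width']);return s
E
python3 - <<'E'
from h import *
from scipy.optimize import least_squares
st();print(manip.tip_extent)
L={'lane':(0,0),'stop':(0,-.15),'housing':(-.088,.046),'bolt_pin':(-.085,.046)}
obs=[]
for n in ['top','side','wrist']:
    p=get_image(n)
    if n=='wrist': cv2.imwrite('pics/w1.png',p['image'][:,:,::-1])
    for t in list(L)+['jar_blue','jar_white','jar_red','jar_black']:
        r=mark_of(p,t)
        if r and r[0]['conf']>.4: obs.append((t,r[0]['location'][:2])); print(n,t,np.round(r[0]['location'],4),round(r[0]['conf'],2),lane(r[0]['location']))
def f(v):
    out=[]
    for t,q in obs:
        l=lane(q,v[:2],v[2])
        if t in L: out+=list(l-np.array(L[t]))
        else: out.append(l[0])
    return np.array(out)*1000
r=least_squares(f,[.5745,.029,.205],loss='soft_l1',f_scale=4,diff_step=1e-2);print(r.x)
E
```

```text
1.6 [ 0.1505 -0.5029  0.2533] lane [-0.5234 -0.4345] [[0.958, 0.287, -0.0], [0.287, -0.958, 0.0], [-0.0, -0.0, -1.0]] [-0.4  0.8 -0. ] 0.0855864836556866
0.022
top lane [ 0.5746  0.027  -0.0013] 0.55 [-0.0003 -0.002 ]
top stop [ 0.6082 -0.1161  0.0065] 0.71 [ 0.0035 -0.1489]
top housing [ 4.80e-01  5.73e-02 -2.00e-04] 0.98 [-0.0868  0.0469]
top bolt_pin [0.4882 0.0554 0.0578] 0.61 [-0.0791  0.0434]
top jar_blue [0.5568 0.1095 0.0077] 0.54 [-0.0009  0.0824]
top jar_white [0.5735 0.0669 0.012 ] 0.56 [0.0067 0.0373]
top jar_red [0.5819 0.0195 0.0076] 0.69 [ 0.0053 -0.0108]
top jar_black [ 0.5876 -0.0259  0.0073] 0.54 [ 0.0016 -0.0564]
side lane [ 0.5776  0.0288 -0.0021] 0.92 [ 0.003  -0.0008]
side stop [ 0.6089 -0.1165  0.0082] 0.91 [ 0.0041 -0.1495]
side housing [0.4887 0.0552 0.0024] 0.96 [-0.0787  0.0431]
side bolt_pin [ 0.4573 -0.0742  0.0007] 0.67 [-0.1358 -0.0772]
side jar_blue [0.5628 0.1139 0.0038] 0.7 [0.0058 0.0855]
side jar_white [0.5695 0.0634 0.0118] 0.67 [0.0021 0.0347]
side jar_red [0.5823 0.0232 0.009 ] 0.55 [ 0.0065 -0.0073]
side jar_black [ 0.5924 -0.0234  0.0068] 0.61 [ 0.0069 -0.0549]
[0.57826121 0.0286935  0.20978333]
```

Call:
jog_arm:
  rows:
    - {"x":3,"y":5.1,"z":0,"turn":0.18}
    - {"x":6,"y":10.2,"z":0,"turn":0.36}
    - {"x":9,"y":15.3,"z":0,"turn":0.54}
    - {"x":12,"y":20.4,"z":0,"turn":0.72}
    - {"x":15,"y":25.5,"z":0,"turn":0.9}
  jaw: 255

```text
time_s: 3.58
tcp_pos: [0.3011, -0.2464, 0.2535]
tcp_rot: [2.596, 1.768, 0.0]
ft_force: [1.0, -0.0, -0.4]
grip_width: 0.0002
grasp_force: 0.0
```

Call:
jog_arm:
  rows:
    - {"x":3,"y":5.1,"z":0,"turn":0.18}
    - {"x":6,"y":10.2,"z":0,"turn":0.36}
    - {"x":9,"y":15.3,"z":0,"turn":0.54}
    - {"x":12,"y":20.4,"z":0,"turn":0.585}
    - {"x":15,"y":25.5,"z":0,"turn":0.585}

```text
time_s: 4.2
tcp_pos: [0.4513, 0.0091, 0.2535]
tcp_rot: [1.981, 2.438, 0.001]
ft_force: [1.9, -0.7, 0.4]
grip_width: 0.0001
grasp_force: 0.0
```

Call:
jog_arm:
  rows:
    - {"x":3,"y":5.1,"z":0,"turn":0}
    - {"x":6,"y":10.2,"z":0,"turn":0}
    - {"x":9.7,"y":15.3,"z":0,"turn":0}
    - {"x":9.7,"y":16.8,"z":-4,"turn":0}
    - {"x":9.7,"y":16.8,"z":-8,"turn":0}

```text
time_s: 4.82
tcp_pos: [0.548, 0.1769, 0.172]
tcp_rot: [1.98, 2.439, 0.001]
ft_force: [0.2, 0.6, -0.3]
grip_width: -0.0
grasp_force: 0.0
```

```bash
sed -i 's/^O=.*/O=np.array([.578,.0287]);TH=.208/' h.py; python3 - <<'E'
from h import *
s=st();print(manip.tip_extent)
p=get_image('wrist');cv2.imwrite('pics/w1.png',p['image'][:,:,::-1])
for t in ['lane','jar_blue','jar_white','bolt_pin','housing']:
    r=mark_of(p,t)
    print(t,[(np.round(q['location'],4),round(q['conf'],2),lane(q['location'])) for q in r[:1]])
E
```

```text
4.825 [0.548  0.1769 0.172 ] lane [0.0013 0.1512] [[-0.206, 0.979, 0.001], [0.979, 0.206, 0.0], [0.0, 0.001, -1.0]] [ 0.2  0.6 -0.3] -2.8745330652827648e-05
0.022
lane []
jar_blue [(array([0.5626, 0.1122, 0.0056]), 0.66, array([0.0022, 0.0849]))]
jar_white [(array([ 0.4784,  0.0577, -0.0016]), 0.23, array([-0.0915,  0.0489]))]
bolt_pin []
housing [(array([0.4771, 0.0561, 0.0017]), 0.79, array([-0.0931,  0.0476]))]
```

View pics/w1.png

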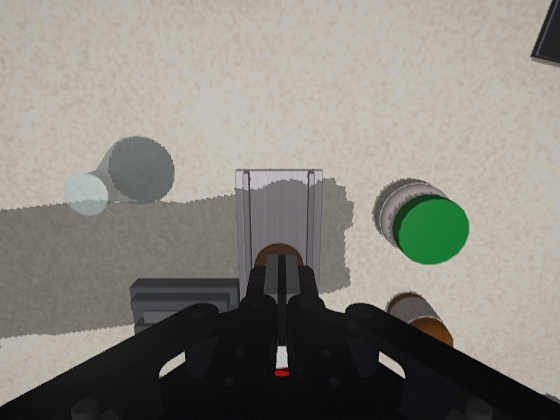

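The wrist view shows the fingers (col 282) centred between the lips (cols 245 and 312) behind the last jar, with the flask and tub well clear. I'll descend.

Call:
jog_arm:
  rows:
    - {"x":0,"y":0,"z":-4,"turn":0}
    - {"x":0,"y":0,"z":-8,"turn":0}
    - {"x":0,"y":0,"z":-11,"turn":0}
    - {"x":0,"y":0,"z":-12.6,"turn":0}
    - {"x":0,"y":0,"z":-12.6,"turn":0}

```text
time_s: 5.75
tcp_pos: [0.5478, 0.1749, 0.0476]
tcp_rot: [-1.983, -2.437, 0.0]
ft_force: [1.1, -0.4, 0.0]
grip_width: 0.0001
grasp_force: 0.0
```

```bash
python3 - <<'E'
from h import *
s=st()
p=get_image('side');cv2.imwrite('pics/s1.png',cv2.resize(p['image'][150:290,200:387,::-1],(748,560)))
E
```

```text
5.75 [0.5478 0.1749 0.0476] lane [0.0006 0.1493] [[-0.203, 0.979, -0.0], [0.979, 0.203, 0.0], [0.0, -0.0, -1.0]] [ 1.1 -0.4  0. ] 0.00011022611104659387
```

View pics/s1.png

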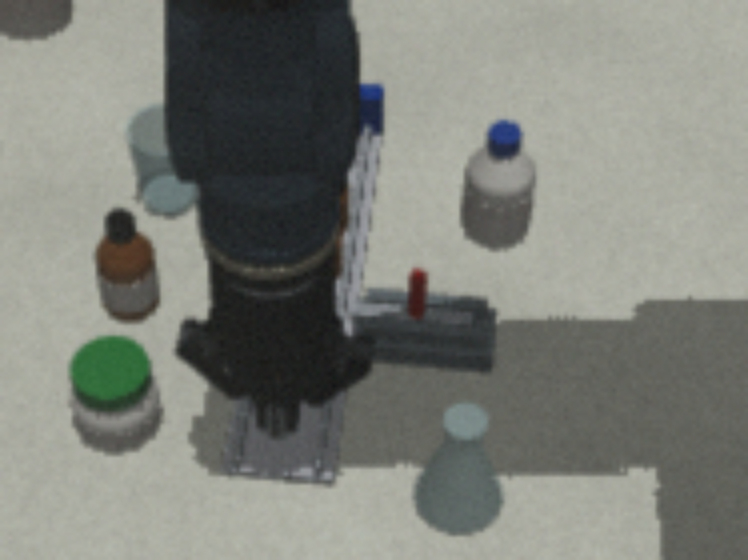

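Call:
jog_arm:
  rows:
    - {"x":0.2,"y":-1,"z":0,"turn":0}
    - {"x":0.4,"y":-2,"z":0,"turn":0}
    - {"x":0.5,"y":-2.5,"z":0,"turn":0}
    - {"x":0.6,"y":-2.8,"z":0,"turn":0}
    - {"x":0.65,"y":-3.1,"z":0,"turn":0}

```text
time_s: 6.42
tcp_pos: [0.5541, 0.1441, 0.0474]
tcp_rot: [-1.982, -2.437, -0.001]
ft_force: [0.4, 1.8, 1.4]
grip_width: -0.0002
grasp_force: 1.3
```

Call:
jog_arm:
  rows:
    - {"x":0.08,"y":-0.4,"z":0,"turn":0}
    - {"x":0.17,"y":-0.8,"z":0,"turn":0}
    - {"x":0.25,"y":-1.2,"z":0,"turn":0}
    - {"x":0.34,"y":-1.6,"z":0,"turn":0}
    - {"x":0.42,"y":-2.0,"z":0,"turn":0}

```text
time_s: 7.05
tcp_pos: [0.5583, 0.1238, 0.0473]
tcp_rot: [-1.982, -2.437, 0.0]
ft_force: [-0.3, 2.4, 2.2]
grip_width: 0.0002
grasp_force: 1.4
```

Call:
jog_arm:
  rows:
    - {"x":0.08,"y":-0.4,"z":0,"turn":0}
    - {"x":0.17,"y":-0.8,"z":0,"turn":0}
    - {"x":0.25,"y":-1.2,"z":0,"turn":0}
    - {"x":0.34,"y":-1.6,"z":0,"turn":0}
    - {"x":0.42,"y":-2.0,"z":0,"turn":0}

```text
time_s: 7.68
tcp_pos: [0.5625, 0.1038, 0.0473]
tcp_rot: [-1.982, -2.437, 0.0]
ft_force: [-0.8, 2.8, 1.3]
grip_width: -0.0002
grasp_force: 1.4
```

```bash
python3 - <<'E'
from h import *
s=st()
for n in ['top','wrist']:
    p=get_image(n);print(n)
    if n=='top':cv2.imwrite('pics/t1.png',cv2.resize(p['image'][150:290,200:387,::-1],(748,560)))
    for t in ['jar_blue','jar_white','jar_red','jar_black','stop']:
        r=mark_of(p,t)
        print(t,[(round(q['conf'],2),lane(q['location'])) for q in r[:1]])
E
```

```text
7.675 [0.5625 0.1038 0.0473] lane [0.0003 0.0767] [[-0.204, 0.979, -0.0], [0.979, 0.204, -0.0], [-0.0, -0.0, -1.0]] [-0.8  2.8  1.3] -0.00015773862948002904
top
jar_blue []
jar_white [(0.56, array([ 0.0038, -0.0057]))]
jar_red [(0.55, array([-0.0008, -0.0525]))]
jar_black [(0.67, array([-0.0021, -0.0966]))]
stop [(0.56, array([-0.0012, -0.1476]))]
wrist
jar_blue [(0.23, array([0.1119, 0.1371]))]
jar_white []
jar_red []
jar_black []
stop []
```

View pics/t1.png

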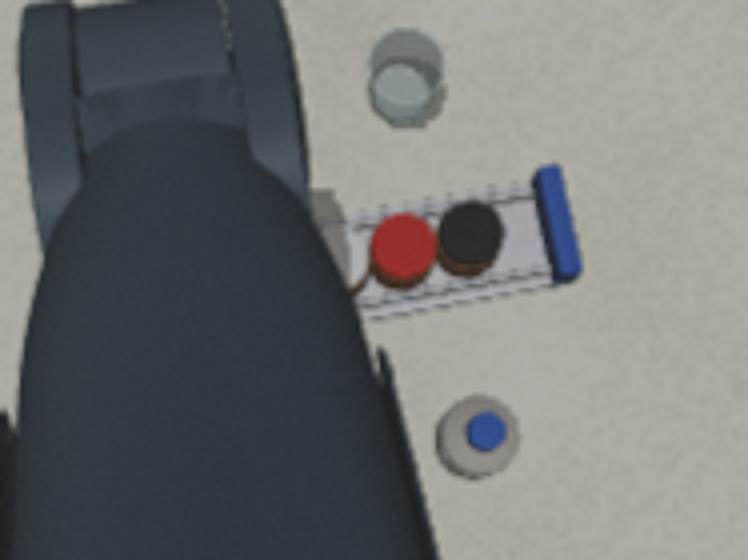

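The row is moving upright: red (403,247), black (470,237), with about 30 mm left to the stop at (555,222).

Call:
jog_arm:
  rows:
    - {"x":0.08,"y":-0.4,"z":0,"turn":0}
    - {"x":0.17,"y":-0.8,"z":0,"turn":0}
    - {"x":0.25,"y":-1.2,"z":0,"turn":0}
    - {"x":0.34,"y":-1.6,"z":0,"turn":0}
    - {"x":0.42,"y":-2.0,"z":0,"turn":0}

```text
time_s: 8.9
tcp_pos: [0.5667, 0.0838, 0.0473]
tcp_rot: [-1.983, -2.437, 0.0]
ft_force: [-0.5, 1.5, -0.4]
grip_width: 0.0
grasp_force: 0.9
```

Call:
jog_arm:
  rows:
    - {"x":0.04,"y":-0.2,"z":0,"turn":0}
    - {"x":0.08,"y":-0.4,"z":0,"turn":0}
    - {"x":0.11,"y":-0.55,"z":0,"turn":0}
    - {"x":0.14,"y":-0.7,"z":0,"turn":0}

```text
time_s: 9.4
tcp_pos: [0.568, 0.0771, 0.0473]
tcp_rot: [-1.982, -2.437, 0.0]
ft_force: [-0.3, 1.8, 0.3]
grip_width: 0.0004
grasp_force: 0.9
```

Call:
jog_arm:
  rows:
    - {"x":0.02,"y":-0.1,"z":0,"turn":0}
    - {"x":0.04,"y":-0.2,"z":0,"turn":0}

```text
time_s: 9.65
tcp_pos: [0.5684, 0.0751, 0.0473]
tcp_rot: [-1.982, -2.437, 0.0]
ft_force: [0.7, 1.9, -0.3]
grip_width: -0.0002
grasp_force: 0.9
```

Call:
jog_arm:
  rows:
    - {"x":0.02,"y":-0.1,"z":0,"turn":0}
    - {"x":0.04,"y":-0.2,"z":0,"turn":0}

```text
time_s: 9.9
tcp_pos: [0.5688, 0.073, 0.0473]
tcp_rot: [-1.982, -2.437, 0.0]
ft_force: [-0.9, 1.9, 0.7]
grip_width: 0.0002
grasp_force: 1.6
```

Call:
jog_arm:
  rows:
    - {"x":0.02,"y":-0.1,"z":0,"turn":0}
    - {"x":0.03,"y":-0.15,"z":0,"turn":0}

```text
time_s: 10.15
tcp_pos: [0.5689, 0.0727, 0.0473]
tcp_rot: [-1.98, -2.436, -0.003]
ft_force: [-2.5, 10.3, 0.9]
grip_width: -0.0002
grasp_force: 4.9
```

```bash
python3 - <<'E'
from h import *
s=st()
p=get_image('top');cv2.imwrite('pics/t2.png',cv2.resize(p['image'][170:260,260:380,::-1],(760,570)))
for t in ['jar_red','jar_black','jar_white','stop']:
        r=mark_of(p,t)
        print(t,[(round(q['conf'],2),lane(q['location'])) for q in r[:1]])
E
```

```text
10.15 [0.5689 0.0727 0.0473] lane [0.0002 0.045 ] [[-0.204, 0.979, -0.001], [0.979, 0.204, 0.003], [0.003, 0.0, -1.0]] [-2.5 10.3  0.9] -0.0001535535767997678
jar_red [(0.58, array([ 0.0009, -0.0808]))]
jar_black [(0.63, array([-0.0048, -0.1263]))]
jar_white [(0.41, array([-0.0032, -0.1289]))]
stop [(0.86, array([-0.0044, -0.149 ]))]
```

View pics/t2.png

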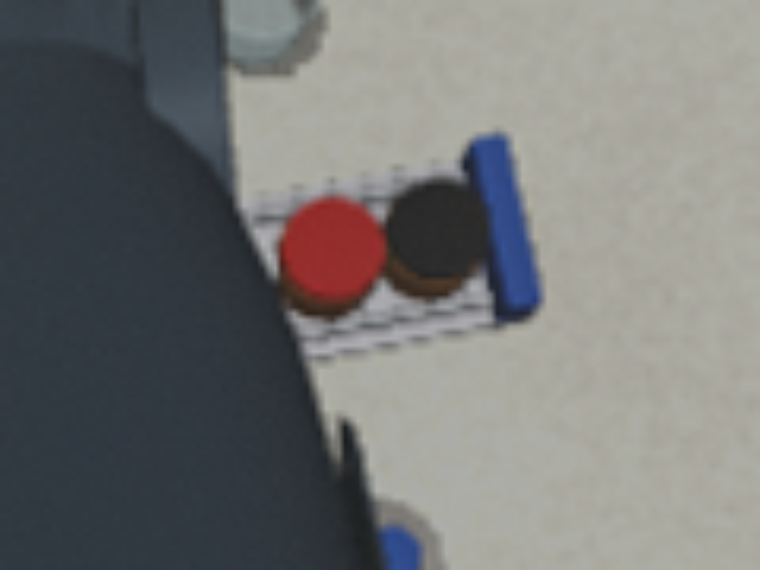

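The row is home: force rises to 10 N at the predicted position, and the black jar touches the stop at (490,235). Next I back off, rise, and go to the near side of the pin.

Call:
jog_arm:
  rows:
    - {"x":-0.2,"y":1,"z":0,"turn":0}
    - {"x":-0.6,"y":2.9,"z":0,"turn":0}
    - {"x":-0.6,"y":2.9,"z":3,"turn":0}
    - {"x":-0.6,"y":2.9,"z":8,"turn":0}
    - {"x":-0.6,"y":2.9,"z":10,"turn":0}

```text
time_s: 11.02
tcp_pos: [0.564, 0.1018, 0.1501]
tcp_rot: [1.98, 2.436, 0.004]
ft_force: [0.7, -0.1, -0.3]
grip_width: -0.0002
grasp_force: 0.0
```

Call:
jog_arm:
  rows:
    - {"x":-5,"y":-2,"z":0,"turn":0}
    - {"x":-10,"y":-4.2,"z":0,"turn":0}
    - {"x":-13.5,"y":-5.4,"z":0,"turn":0}
    - {"x":-13.5,"y":-5.4,"z":0,"turn":0}

```text
time_s: 11.52
tcp_pos: [0.4256, 0.0465, 0.1475]
tcp_rot: [-1.983, -2.437, 0.001]
ft_force: [0.3, 0.2, 0.1]
grip_width: 0.0003
grasp_force: 0.0
```

```bash
python3 - <<'E'
from h import *
s=st()
for n in ['side','top']:
    p=get_image(n);print(n)
    if n=='side':cv2.imwrite('pics/s2.png',cv2.resize(p['image'][150:290,200:387,::-1],(748,560)))
    for t in ['jar_blue','jar_white','jar_red','jar_black','stop','bolt_pin','housing']:
        r=mark_of(p,t)
        print(t,[(round(q['conf'],2),lane(q['location'])) for q in r[:1]])
E
```

```text
11.525 [0.4256 0.0465 0.1475] lane [-0.1454  0.0489] [[-0.203, 0.979, -0.001], [0.979, 0.203, -0.001], [-0.0, -0.001, -1.0]] [0.3 0.2 0.1] 0.00034138496194165445
side
jar_blue [(0.89, array([-0.0002,  0.0125]))]
jar_white [(0.47, array([-0.004 , -0.0387]))]
jar_red [(0.59, array([ 0.002 , -0.0786]))]
jar_black [(0.47, array([ 0.0034, -0.1263]))]
stop [(0.55, array([-0.0011, -0.1516]))]
bolt_pin [(0.65, array([-0.0788,  0.0468]))]
housing [(0.93, array([-0.0866,  0.0444]))]
top
jar_blue [(0.73, array([-0.0007,  0.0106]))]
jar_white [(0.53, array([ 0.0047, -0.0375]))]
jar_red [(0.7, array([ 0.0004, -0.0818]))]
jar_black [(0.65, array([-0.0026, -0.1272]))]
stop [(0.73, array([-0.0009, -0.149 ]))]
bolt_pin []
housing []
```

View pics/s2.png

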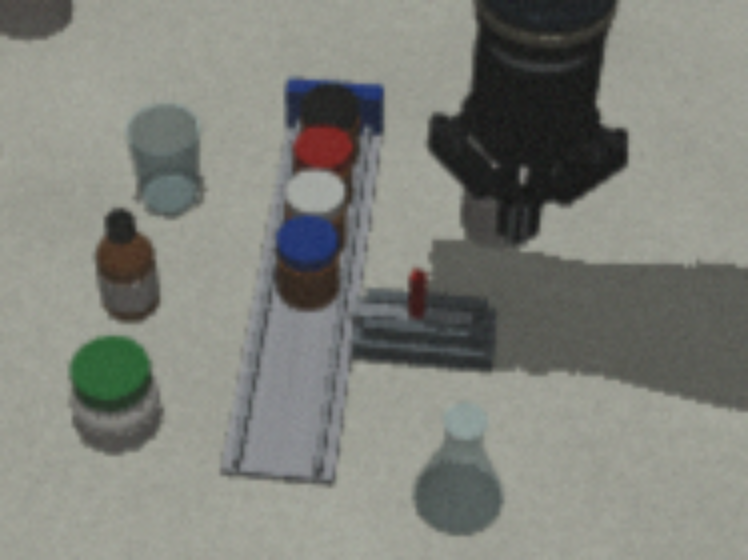

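The row is home with no gaps: blue (308,240), white, red, and black at the stop (330,100). The pin at (417,292) is free, so I'll descend behind it.

Call:
jog_arm:
  rows:
    - {"x":0,"y":0,"z":-4,"turn":0}
    - {"x":0,"y":0,"z":-7,"turn":0}
    - {"x":0,"y":0,"z":-8.4,"turn":0}
    - {"x":0,"y":0,"z":-8.4,"turn":0}

```text
time_s: 12.82
tcp_pos: [0.4274, 0.0465, 0.0625]
tcp_rot: [-1.982, -2.436, 0.002]
ft_force: [0.5, -0.4, -0.3]
grip_width: -0.0003
grasp_force: 0.0
```

Call:
jog_arm:
  rows:
    - {"x":1,"y":0.2,"z":0,"turn":0}
    - {"x":2,"y":0.4,"z":0,"turn":0}
    - {"x":2.7,"y":0.55,"z":0,"turn":0}
    - {"x":3.3,"y":0.7,"z":0,"turn":0}
    - {"x":3.9,"y":0.8,"z":0,"turn":0}

```text
time_s: 13.45
tcp_pos: [0.4675, 0.0547, 0.0633]
tcp_rot: [-1.982, -2.437, 0.0]
ft_force: [0.1, 0.7, -0.6]
grip_width: 0.0002
grasp_force: 0.0
```

Call:
jog_arm:
  rows:
    - {"x":0.6,"y":0.12,"z":0,"turn":0}
    - {"x":1.2,"y":0.25,"z":0,"turn":0}
    - {"x":1.8,"y":0.38,"z":0,"turn":0}
    - {"x":2.4,"y":0.5,"z":0,"turn":0}
    - {"x":3.0,"y":0.63,"z":0,"turn":0}

```text
time_s: 14.08
tcp_pos: [0.4975, 0.0609, 0.0632]
tcp_rot: [-1.982, -2.437, 0.0]
ft_force: [-1.6, 0.6, 0.8]
grip_width: -0.0003
grasp_force: 1.0
```

```bash
python3 - <<'E'
from h import *
st()
E
```

```text
14.075 [0.4975 0.0609 0.0632] lane [-0.0721  0.0482] [[-0.204, 0.979, -0.0], [0.979, 0.204, -0.0], [0.0, -0.0, -1.0]] [-1.6  0.6  0.8] -0.00033348009676905906
```

Contact at about 1.5 N, as expected. Some 30 mm to go.

Call:
jog_arm:
  rows:
    - {"x":0.5,"y":0.1,"z":0,"turn":0}
    - {"x":1.0,"y":0.21,"z":0,"turn":0}
    - {"x":1.5,"y":0.32,"z":0,"turn":0}
    - {"x":2.0,"y":0.42,"z":0,"turn":0}
    - {"x":2.4,"y":0.5,"z":0,"turn":0}

```text
time_s: 14.7
tcp_pos: [0.5214, 0.066, 0.0633]
tcp_rot: [-1.982, -2.437, 0.0]
ft_force: [-1.7, 0.8, 0.4]
grip_width: 0.0
grasp_force: 0.9
```

Call:
jog_arm:
  rows:
    - {"x":0.15,"y":0.03,"z":0,"turn":0}
    - {"x":0.3,"y":0.06,"z":0,"turn":0}
    - {"x":0.45,"y":0.09,"z":0,"turn":0}

```text
time_s: 15.08
tcp_pos: [0.5256, 0.0668, 0.0633]
tcp_rot: [-1.982, -2.437, 0.0]
ft_force: [-1.9, 0.9, 0.6]
grip_width: -0.0002
grasp_force: 0.8
```

Call:
jog_arm:
  rows:
    - {"x":0.1,"y":0.02,"z":0,"turn":0}
    - {"x":0.2,"y":0.04,"z":0,"turn":0}

```text
time_s: 15.32
tcp_pos: [0.5276, 0.0672, 0.0633]
tcp_rot: [-1.982, -2.437, 0.0]
ft_force: [-2.7, 0.3, -0.4]
grip_width: 0.0001
grasp_force: 0.8
```

Call:
jog_arm:
  rows:
    - {"x":0.1,"y":0.02,"z":0,"turn":0}
    - {"x":0.2,"y":0.04,"z":0,"turn":0}

```text
time_s: 15.58
tcp_pos: [0.5282, 0.0674, 0.0631]
tcp_rot: [-1.981, -2.436, 0.003]
ft_force: [-8.8, -1.4, 5.7]
grip_width: 0.0
grasp_force: 4.7
```

Call:
jog_arm:
  rows:
    - {"x":0.1,"y":0.02,"z":0,"turn":0}
    - {"x":0.15,"y":0.03,"z":0,"turn":0}

```text
time_s: 15.82
tcp_pos: [0.5284, 0.0674, 0.0631]
tcp_rot: [-1.981, -2.434, 0.006]
ft_force: [-14.1, -1.3, 9.7]
grip_width: -0.0
grasp_force: 7.0
```

The hard stop is reached at the predicted place. I'll back off, rise and check.

Call:
jog_arm:
  rows:
    - {"x":-1,"y":-0.2,"z":0,"turn":0}
    - {"x":-3,"y":-0.6,"z":0,"turn":0}
    - {"x":-3.5,"y":-0.7,"z":4,"turn":0}
    - {"x":-4.5,"y":-0.9,"z":9,"turn":0}
    - {"x":-9,"y":-1.9,"z":13,"turn":0}

```text
time_s: 16.45
tcp_pos: [0.4429, 0.049, 0.1953]
tcp_rot: [1.98, 2.435, 0.004]
ft_force: [-0.2, -0.1, -0.3]
grip_width: 0.0001
grasp_force: 0.0
```

```bash
python3 - <<'E'
from h import *
s=st()
p=get_image('side');cv2.imwrite('pics/s3.png',cv2.resize(p['image'][150:290,200:387,::-1],(748,560)))
for t in ['jar_blue','jar_white','jar_red','jar_black','bolt_pin']:
    r=mark_of(p,t)
    print(t,[(round(q['conf'],2),lane(q['location'])) for q in r[:1]])
E
```

```text
16.45 [0.4429 0.049  0.1953] lane [-0.128   0.0478] [[-0.204, 0.979, 0.004], [0.979, 0.204, 0.0], [-0.001, 0.004, -1.0]] [-0.2 -0.1 -0.3] 0.0001228139479498809
jar_blue [(0.68, array([-0.0002,  0.0153]))]
jar_white [(0.47, array([-0.004 , -0.0365]))]
jar_red [(0.63, array([-0.0002, -0.0798]))]
jar_black [(0.73, array([ 0.0047, -0.125 ]))]
bolt_pin [(0.56, array([-0.02  ,  0.0487]))]
```

View pics/s3.png

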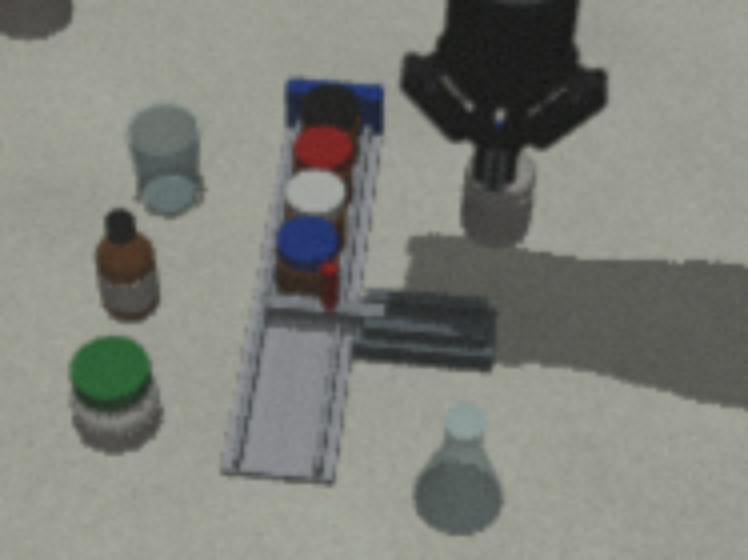

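The bolt runs across the lane (270–385, 308) behind the blue jar and the pin is at x = -20 mm. The row and bystanders are unchanged.

```bash
python3 -c "
from station import manip;print(manip.hand_in())"
```

```text
the job is handed in; nothing more can be done
None
```

The job is done and handed in: the four jars are home against the blue stop with no gaps, the bolt is fully across behind the last jar, and the bystanders near the lane look unmoved (the last ~17 s check did not show the spatula or red-cap bottle).

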